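# Knock the disc-cutter punch down, then draw it and hold it level

## Robot

A 6-joint arm with a two-finger parallel gripper is mounted at the origin on the work surface. World frame = base frame: x ahead of the robot, y to its left, z up, the work surface at z = 0. Lengths are in m, angles in degrees, forces in N, time in s.
With the tool pointing down it reaches from about 0.325 to 0.85 m from the base axis. Payload 15.5 kg.
Tool frame: the origin (TCP) lies at the very end of the fingers, on their centre line; the grasp point (between the pads) lies arm.grip_depth behind it (arm.grip_depth is the distance from the TCP to the grasp point, in m); z points along the fingers, y is the line along which they close (so a half turn about z gives the same grasp; the last joint's range is limited). The gripper opens to 91 mm and grips with 3 to 60 N. Pads are 32 mm wide; open, the fingers measure 118 mm over their backs; the gripper's body (76 mm by 178 mm) begins 60 mm behind the grasp point.
Start: joints at [-74.112, 28.281, 77.091, -0, 74.628, -5.472], TCP at [0.228, -0.582, 0.214] pointing down, gripper open.
Joint ranges: [-166.48, 166.48], [-47.26, 123.95], [12.59, 153.08], [-70.14, 250.14], [6.76, 159.57], [-176.63, 176.63]. Speed limits (degrees/s): [108.29, 108.29, 147.25, 172.46, 172.46, 172.46].

## Interface

Orientations are given as a 3x3 rotation matrix whose columns are the frame's x, y, z axes.
In Python, from rig import arm gives the robot as it stands. Calls block until the motion is done:
- arm.move_to(position, orientation): joint-space move of the TCP to a pose.
- arm.move_l(position, orientation=None, feed=0.15): straight line of the TCP; orientation=None keeps the orientation; feed is the mean speed in m/s.
- arm.move_joints(angles): joint-space move.
- arm.grip(opening): finger opening in m; the grip force is fixed at half the most; returns when the fingers have stopped.
- arm.sleep(seconds).
- arm.solve_ik(position, orientation): joint angles nearest the present ones, or None.
- arm.snapshot(name): name is "scene" or "top"; returns the picture (400x640x3 uint8, red, green, blue); there is no depth.
- arm.get_calibration(name): a dict with "intrinsics" (3x3 intrinsics, pixels), "k1" (the pictures are not rectified: a ray, as slopes to the right and down, at radius r is drawn at 1 + k1 r^2 times it, then the intrinsics apply), "cam_to_world" (4x4, takes a point from camera to world coordinates). Camera axes: x right, y down, z forward; pixel columns grow to the right and rows downward; lengths in m; the calibration is good to about 2 mm. A picture is of the moment at which its call begins. get_calibration takes no time and is no camera call.
A pose or a line that the arm cannot do raises arm.Unreachable and nothing moves.
- arm.sign_off(): hands the job in; it is judged then, once.
Readings, each from a call of its own:
- arm.current_t(): time.
- arm.current_joint_positions(): joint angles.
- arm.current_dq(): joint speeds.
- arm.current_tau(): joint torques, N m.
- arm.current_ee_pos(): TCP position.
- arm.current_tool_rot(): TCP orientation.
- arm.current_force(): force on the tool from outside, world axes, zero at the start.
- arm.current_torque(): the same for the moment, N m.
- arm.current_width(): finger opening in m.
- arm.current_grasp_force(): force on a finger pad.
Only numpy, scipy, OpenCV 4.12 (cv2) and the standard library are available. Lean on these libraries where they do the work, as an engineer would, in place of code of your own. Each camera call takes 0.05 s, during which the arm holds its last target. There are 200 camera calls.

## Task

At the jeweller's bench, pick up the brass mallet and use it to knock the tall stout punch in the disc cutter all the way down against its spring, then put the mallet back down on the bench and let go of it. Then draw that punch out of the cutter, turn it so that it lies level (its length horizontal, pointing any way) for its cutting face to be looked over, and finish while still holding it there in the gripper, steady, with the whole punch at least 20 cm above the bench. Leave the slim punch and everything else where it is.

Things in the scene. Friction and masses are not known exactly. Their poses are not given: they have to be found in the camera images.
- mallet: brass mallet, about 0.45 kg. Head: brass cylinder 36 mm diameter, 60 mm tall, standing stably on a flat face on the bench; handle: level wooden bar 16 mm wide, 20 mm tall, out of the middle of the head's side, its end 188 mm from the head's axis. Origin: centre of the head (30 mm above the bench), z up along the head's axis, handle towards -x.
- mallet_grip (a point): point in the middle of the mallet's handle, 50 mm from the head's axis (mallet -x), at the height of the head's centre; a good place to grip across the handle
- cutter: disc cutter: fixed steel block 70 x 160 x 45 mm (x, y, z). Origin: centre of its underside, z up. Two 19.5 mm upright guide holes at y = -40 and +40 mm; in each a sprung pad, its top 15 mm above the bench, carries a punch. A pad goes 8 mm down, then stops, and springs back. Pushing on the stout punch, it starts to move at about 3 N and is fully down at about 13 N.
- punch: tall stout steel punch, about 0.3 kg, 105 mm long, upright in either hole. Origin: centre of its cutting face (lower end); z runs up its length. Lowest 40 mm are 18 mm in diameter, the rest 24 mm. At rest its foot is 15 mm and its top 120 mm above the bench, 30 mm of it in the hole; the 24 mm part starts 10 mm above the block. Loose: it slides straight up and out.
- punch_top (a point): centre of the stout punch's flat top, the end to strike
- slim_punch: bystander: shorter slim steel punch, 75 mm long, 14 mm diameter above its 18 mm shank, upright in the other hole, top 90 mm above the bench. Leave it in. Origin: its lower end.
- dish: bystander: small steel bowl, 64 mm across, 20 mm tall, origin under its centre
- jar: bystander: clear jar with a white cap, 84 mm diameter, 110 mm tall, origin under its centre
- cup: bystander: aluminium cup of small tools, 70 mm diameter, 131 mm tall over the tools, origin under its centre
- ring: bystander: brass ring, 24 mm across, 10 mm tall, lying on the round wooden board (170 mm across, 22 mm thick); origin under its centre
- tweezers: bystander: tweezers with dark wooden grips, about 160 mm long, 8 mm thick, lying along their x; origin near the middle of their length
- file: bystander: flat file with a wooden handle, 240 mm long along x, 14 mm thick; origin where handle and blade meet

How it is judged:
By the outcome, as a careful person would: the job done as asked, in the order asked, and still so for the second after the job is handed in, while the arm keeps its last pose, push and grip.
It also fails if it takes over 61 s, if anything falls off the work surface, if the arm or the gripper's body presses on something with over 40 N, if the wrist force passes 120 N, or if a joint passes its speed limit or range.

## Working session

There is one attempt and no reset: what is moved stays moved. The work goes in short steps, each a Python script; the robot and the scene stay as the last script left them, time stands still between calls to the robot, and variables do not carry over. Pictures are saved under pics/ and viewed, at most 10 in all, crops included, and the job is handed in when it is done.

```bash
ls; mkdir -p pics
python3 - <<'E'
from rig import arm
import cv2, numpy as np
np.set_printoptions(precision=4,suppress=True)
for n in ("scene","top"):
    im=arm.snapshot(n); cv2.imwrite(f"pics/{n}0.png",im[:,:,::-1]); c=arm.get_calibration(n)
    print(n,c["intrinsics"],c["k1"],c["cam_to_world"])
print(arm.grip_depth,arm.current_t(),arm.current_tool_rot(),arm.current_width(),arm.current_force())
E
```

```text
pics
scene [[469.2378   0.     313.6451]
 [  0.     469.2378 196.3822]
 [  0.       0.       1.    ]] -0.011848628470663619 [[ 0.6979  0.3732 -0.6113  1.3862]
 [ 0.7159 -0.3891  0.5798 -0.7801]
 [-0.0214 -0.8422 -0.5387  0.8022]
 [ 0.      0.      0.      1.    ]]
top [[430.1375   0.     317.1556]
 [  0.     430.1375 192.5618]
 [  0.       0.       1.    ]] -0.05023051333465863 [[-0.0091 -0.9926  0.1213  0.4812]
 [-0.9995  0.0127  0.0289 -0.0449]
 [-0.0302 -0.1209 -0.9922  1.2458]
 [ 0.      0.      0.      1.    ]]
0.0188 0.1 [[ 0.9313  0.3642 -0.0003]
 [ 0.3642 -0.9313  0.0011]
 [ 0.0001 -0.0011 -1.    ]] 0.09110895331429265 [ 0.7997 -0.5637 -0.1306]
```

View pics/scene0.png

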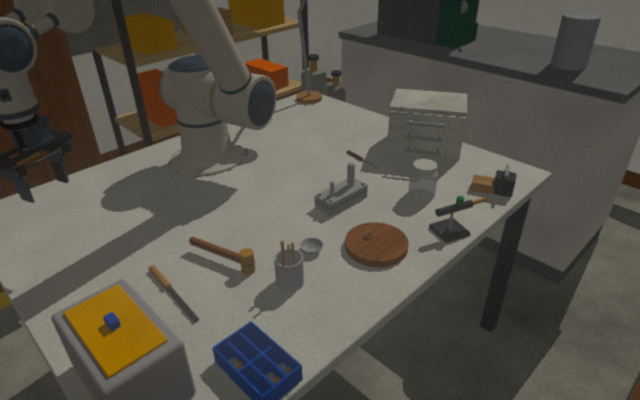

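View pics/top0.png

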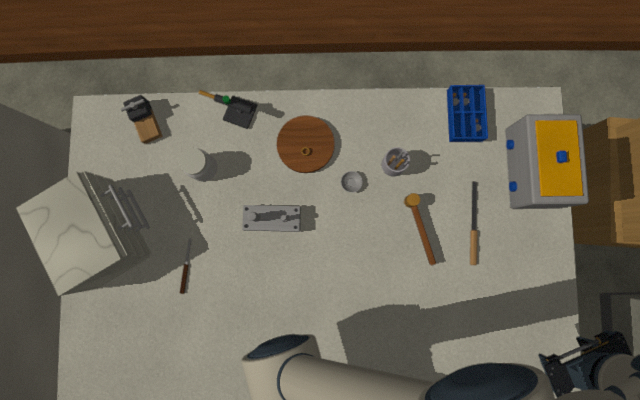

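The scene view shows the mallet (head at 247,261; handle end at 192,242) and the cutter (342,193), with the stout punch at 350,175 and the slim one at 333,188. In the top view the mallet head is at (412,201), its handle end at (433,263), and the cutter at (272,218). Next I'll enlarge these areas.

Run:
```python
import cv2, numpy as np
s=cv2.imread("pics/scene0.png");t=cv2.imread("pics/top0.png")
def c(im,x,y,w,h,f): return cv2.resize(im[y:y+h,x:x+w],None,fx=f,fy=f,interpolation=cv2.INTER_CUBIC)
# 400x300 tiles
a=c(s,310,155,66,50,6);b=c(t,235,195,80,50,5)
d=c(s,180,225,80,60,5);e=c(t,390,185,80,90,3)
M=np.zeros((600,800,3),np.uint8)
for im,x,y in((a,0,0),(b,400,0),(d,0,300),(e,400,300)): M[y:y+im.shape[0],x:x+im.shape[1]]=im[:600-y,:800-x]
cv2.imwrite("pics/crop1.png",M)
```

```text
(no output)
```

View pics/crop1.png

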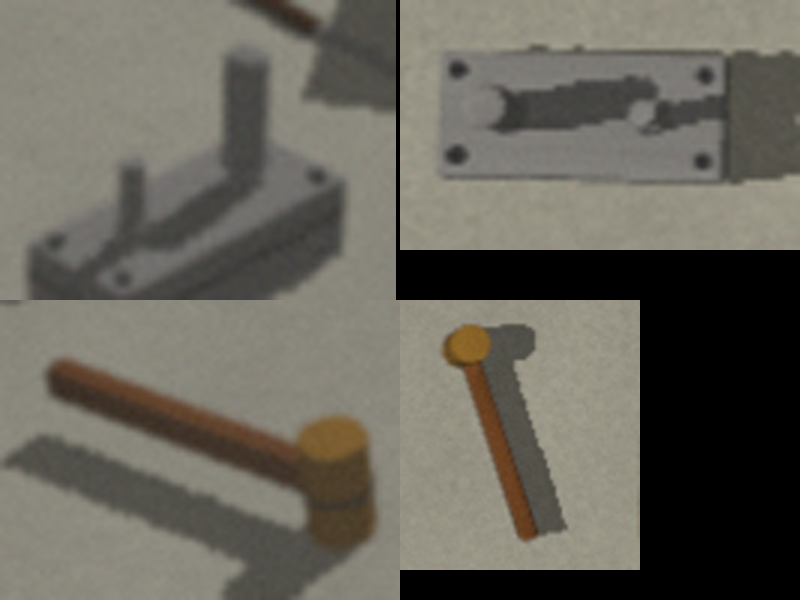

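The enlarged crops give these points. Stout punch top: scene ≈(351,164), top ≈(253,216). Mallet head top: scene ≈(246.6,252.6), top ≈(413.3,199.7). The cutter's top corners are also sharp in the top view. Next step is to measure with masks and triangulation.

```bash
cat > h.py <<'E'
import cv2, numpy as np
from rig import arm
np.set_printoptions(precision=4,suppress=True)
def ray(n,p):
    c=arm.get_calibration(n); K=c["intrinsics"]; T=np.array(c["cam_to_world"])
    u=cv2.undistortPoints(np.array([[p]],float),np.array(K),np.array([c["k1"],0,0,0,0.])).ravel()
    d=T[:3,:3]@np.r_[u,1]; return T[:3,3],d/np.linalg.norm(d)
def plane(n,p,z): o,d=ray(n,p); return o+d*(z-o[2])/d[2]
def tri(p,q,n=("scene","top")):
    o,d=ray(n[0],p);a,b=ray(n[1],q)
    s=np.linalg.lstsq(np.c_[d,-b],a-o,rcond=None)[0]; x,y=o+d*s[0],a+b*s[1]
    return (x+y)/2,np.linalg.norm(x-y)
E
python3 - <<'E'
from h import *
s=cv2.imread("pics/scene0.png");t=cv2.imread("pics/top0.png")
print("stout",tri((351,164.2),(253,216.2)))
print("slim",tri((310+131/6,155+162/6),(235+242/5,195+113/5)))
print("head",tri((246.6,252.6),(413.3,199.7)))
C=[plane("top",p,.045)[:2] for p in ((243.6,205.4),(300,205.4),(300,231.2),(243,230.6))]
print("corners",np.array(C),np.mean(C,0),[np.linalg.norm(C[i]-C[i-1]) for i in range(4)])
# masks: saturation in mallet windows
for n,im,(x,y,w,h) in(("top",t,(395,190,50,82)),("scene",s,(180,228,85,50))):
    hsv=cv2.cvtColor(im,cv2.COLOR_BGR2HSV)[y:y+h,x:x+w].astype(int)
    m=(hsv[...,1]>110)
    br=m&(hsv[...,0]>=15); wd=m&(hsv[...,0]<14)
    for k,mm in(("brass",br),("wood",wd)):
        mm=cv2.morphologyEx(mm.astype(np.uint8),cv2.MORPH_OPEN,np.ones((3,3)))
        cs=max(cv2.findContours(mm,0,2)[0],key=cv2.contourArea)
        print(n,k,mm.sum(),cv2.minAreaRect(cs+np.array([x,y])),np.sort(hsv[...,0][mm>0])[[0,len(hsv[...,0][mm>0])//2,-1]])
        if k=="wood":
            l=cv2.fitLine(cs,2,0,.01,.01).ravel();print(l[:2],l[2:]+[x,y])
            yx=np.argwhere(mm)[:,::-1]+[x,y]
            if n=="top":
                r=(yx-(l[2:]+[x,y]))@l[:2]
                E=[l[2:]+[x,y]+l[:2]*e for e in(r.min(),r.max())]
                P=[plane("top",e,.04) for e in E];print("handle",P, np.linalg.norm(P[0]-P[1]))
E
```

```text
stout (array([0.5599, 0.1598, 0.1169]), np.float64(0.0043352195156123275))
slim (array([0.5564, 0.0815, 0.087 ]), np.float64(0.0018793595230207692))
head (array([ 0.604 , -0.2757,  0.0556]), np.float64(0.002253423902083913))
corners [[0.5941 0.198 ]
 [0.5923 0.0386]
 [0.52   0.0389]
 [0.5232 0.199 ]] [0.5574 0.1186] [np.float64(0.07092047188565753), np.float64(0.15950445234348168), np.float64(0.07220704133777174), np.float64(0.16013597921182735)]
top brass 169 ((412.0, 199.5), (13.0, 14.0), 90.0) [15 18 20]
top wood 33 ((418.0, 223.5), (3.0, 2.0), 90.0) [11 13 13]
[-0.  1.] [418.  223.5]
handle [array([ 0.5842, -0.2921,  0.04  ]), array([ 0.5339, -0.2903,  0.04  ])] 0.050377285199695
scene brass 112 ((246.0, 253.5), (9.0, 12.0), 90.0) [16 18 20]
scene wood 30 ((207.5, 244.0), (2.0, 3.0), 90.0) [10 13 13]
[1. 0.] [207.5 244. ]
```

Triangulated heights are 117, 87 and 56 mm, against 120, 90 and 60 mm given. The block measures 71×160 mm and the punch spacing is 78 mm, so all of it is consistent. I still need to fix the handle mask.

Run:
```python
from h import *
t=cv2.imread("pics/top0.png"); hsv=cv2.cvtColor(t,cv2.COLOR_BGR2HSV).astype(int)
m=np.zeros(t.shape[:2],bool); m[212:275,400:445]=1
m&=(hsv[...,1]>100)&(hsv[...,0]<20)
yx=np.argwhere(m)[:,::-1].astype(np.float32); print(len(yx),yx.min(0),yx.max(0))
l=cv2.fitLine(yx,cv2.DIST_HUBER,0,.01,.01).ravel(); r=(yx-l[2:])@l[:2]
P=[plane("top",l[2:]+l[:2]*e,.04)[:2] for e in(r.min(),r.max())]
print(l,P); a=P[0] if P[0][0]<P[1][0] else P[1]; b=P[1] if a is P[0] else P[0]
d=(b-a)/np.linalg.norm(b-a); h=np.array([.604,-.2757]); h2=plane("top",(413.3,199.7),.06)[:2]
print("dir",d,np.degrees(np.arctan2(d[1],d[0])),"end->head",(h-a)@d,"perp",np.cross(d,h-a),h2,np.cross(d,h2-a),(h2-a)@d)
```

```text
346 [413. 212.] [435. 264.]
[  0.317    0.9484 423.9182 237.6297] [array([ 0.5723, -0.2836]), array([ 0.4264, -0.327 ])]
dir [0.9584 0.2855] 16.588292207446813 end->head 0.18485030418458906 perp -0.0015150779367570852 [ 0.6029 -0.2758] -0.0012508517707057118 0.18375274832907929<stdin>:10: DeprecationWarning: Arrays of 2-dimensional vectors are deprecated. Use arrays of 3-dimensional vectors instead. (deprecated in NumPy 2.0)
```

```bash
cat >> h.py <<'E'
MX=np.array([.9584,.2855,0.]); RM=np.c_[MX,[.2855,-.9584,0],[0,0,-1.]]
HEAD=np.array([.6045,-.2760]); GR=HEAD-.045*MX[:2]   # mallet grip xy
PU=np.array([.558,.159])
E
python3 - <<'E'
from h import *
arm.move_to(np.r_[GR,.13],RM)
arm.move_l(np.r_[GR,.012],feed=.12)
print(arm.current_t(),arm.current_force())
arm.grip(0.0); print("w",arm.current_width(),arm.current_grasp_force(),arm.current_t())
f0=arm.current_force()
arm.move_l(np.r_[GR,.20],feed=.15); arm.sleep(.2)
print(f0,arm.current_force(),arm.current_torque(),arm.current_width(),arm.current_t(),arm.current_ee_pos())
for n in("scene","top"): cv2.imwrite(f"pics/{n}1.png",arm.snapshot(n)[:,:,::-1])
s=cv2.imread("pics/scene1.png")[130:300,160:360]; cv2.imwrite("pics/c2.png",cv2.resize(s,None,fx=3,fy=3,interpolation=2))
E
```

```text
2.8917 [ 0.6172 -0.8659  0.2759]
w 0.016400800125919907 29.980826675891876 4.025
[ 0.1878 -1.2102  0.7245] [-0.1015  0.1232 -4.0524] [-0.0867  0.1005  0.0746] 0.015799363462494765 5.625 [ 0.5612 -0.2887  0.1994]
```

View pics/c2.png

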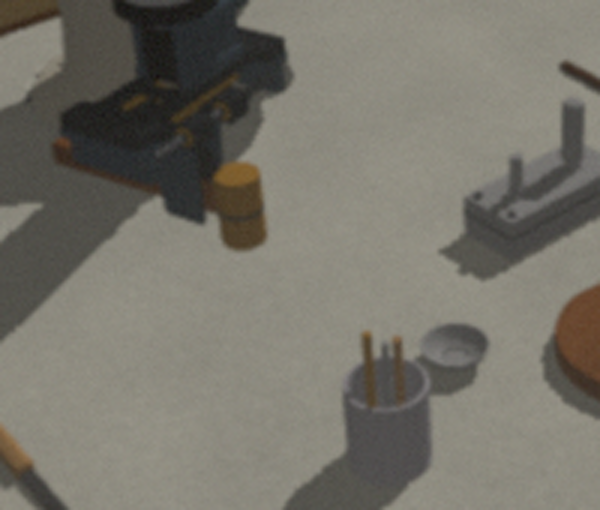

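The mallet is held level, with its head (crop 240,205) upright just ahead of the fingers. Now the strike, as a force-watched push.

Run:
```python
from h import *
S=PU-.045*MX[:2]
arm.move_to(np.r_[S,.19],RM); print(arm.current_t())
arm.move_l(np.r_[S,.138],feed=.1); arm.sleep(.1); f0=arm.current_force(); print(f0)
z=.138
while z>.112:
    z-=.002; arm.move_l(np.r_[S,z],feed=.04); f=arm.current_force(); d=f[2]-f0[2]
    print(round(z,4),arm.current_ee_pos()[2].round(4),d.round(2),arm.current_torque(),arm.current_width())
    if d>26: break
print(arm.current_t())
for n in("scene","top"): cv2.imwrite(f"pics/{n}2.png",arm.snapshot(n)[:,:,::-1])
s=cv2.imread("pics/scene2.png")[110:230,270:430]; cv2.imwrite("pics/c3.png",cv2.resize(s,None,fx=4,fy=4,interpolation=2))
```

```text
7.3333
[-0.3284 -0.7126 -4.1753]
0.136 0.1362 0.77 [-0.0663  0.159   0.0029] 0.015858265761190968
0.134 0.1339 0.79 [-0.0384  0.1874  0.0073] 0.0155312447291778
0.132 0.132 1.45 [-0.056   0.0567 -0.0127] 0.01577174105860847
0.13 0.1301 5.42 [ 0.0346 -0.0885 -0.0169] 0.0160872422375866
0.128 0.1281 7.53 [ 0.072  -0.1294  0.0212] 0.015301086937586424
0.126 0.1262 8.94 [ 0.0961 -0.2085  0.0301] 0.015930436819383748
0.124 0.1243 12.72 [ 0.142  -0.214   0.0103] 0.015845949043479298
0.122 0.1224 13.54 [-0.0161 -0.0958  0.0048] 0.016090266621525157
0.12 0.1204 12.97 [ 0.0192 -0.0355 -0.0714] 0.015950046131720436
0.118 0.1183 13.57 [-0.0868  0.3192 -0.0409] 0.01565753547968854
0.116 0.1162 15.34 [-0.1657  0.5319  0.0313] 0.015789191373526003
0.114 0.1142 13.52 [-0.1536  0.591   0.0366] 0.01579645586280327
0.112 0.1121 13.95 [-0.1905  0.6364 -0.0161] 0.01568900918936709
11.35
```

View pics/c3.png

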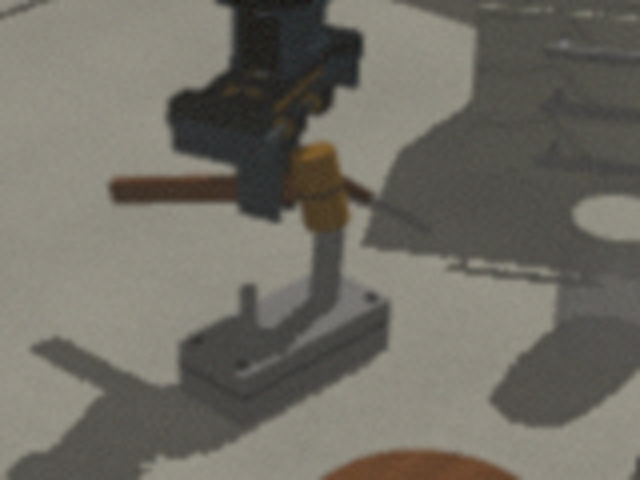

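The force followed the spring, about 5.4 N at first contact rising to 13 N over 8 mm. The handle then turned in the pads: the head (crop 322,190) leans back and the force plateaued at 13.5–15 N. The punch is probably fully down, but I want a clear margin and the mallet has to be levelled anyway. I'll lift it and measure the lean.

Run:
```python
from h import *
S=PU-.045*MX[:2]
arm.move_l(np.r_[S,.20],feed=.15); arm.sleep(.2)
for n in("scene","top"): cv2.imwrite(f"pics/{n}3.png",arm.snapshot(n)[:,:,::-1])
print(arm.current_t(),arm.current_ee_pos(),arm.current_width(),arm.current_torque())
s=cv2.imread("pics/scene3.png")[110:210,280:380];t=cv2.imread("pics/top3.png")[190:290,220:320]
cv2.imwrite("pics/c4.png",np.hstack([cv2.resize(i,None,fx=4,fy=4,interpolation=2) for i in(s,t)]))
```

```text
12.4833 [0.5146 0.1461 0.1994] 0.015768094026686004 [ 0.0002  0.1329 -0.0129]
```

View pics/c4.png

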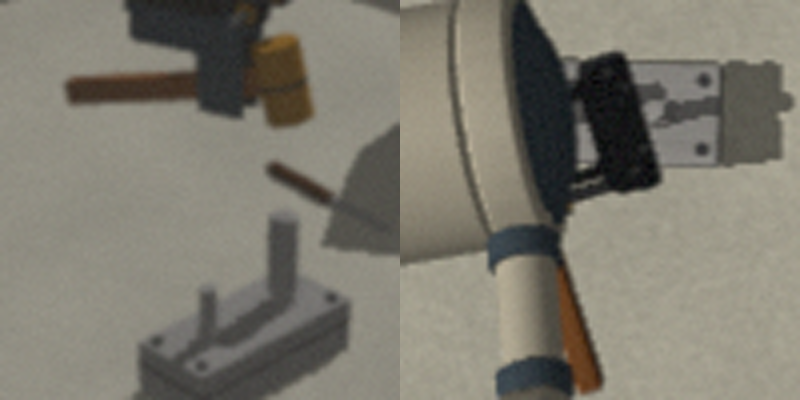

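The scene crop shows the head leaning (top face ≈277,45, bottom ≈290,119) and the handle end at ≈(71,91). The punch has sprung back up. I'll cast these points onto the handle's vertical plane.

Run:
```python
from h import *
def vp(p,S):
    o,d=ray("scene",p); n=np.array([-MX[1],MX[0],0]); q=o+d*((np.r_[S,0]-o)@n)/(d@n)
    return np.array([(q-np.r_[S,0])@MX,q[2]])
S=PU-.045*MX[:2]
c=lambda x,y:(280+(x+.5)/4-.5,110+(y+.5)/4-.5)
e,t,b=[vp(c(*p),S) for p in((71,91),(277,45),(290,119))]
g=np.array([0,.1994+.0188])
print(e,t,b,"head len",np.linalg.norm(t-b))
for v in ((t+b)/2-e,(t+b)/2-g,g-e): print(np.degrees(np.arctan2(v[1],v[0])),np.linalg.norm(v))
print(np.degrees(np.arctan2(b[0]-t[0],t[1]-b[1])))
```

```text
[-0.1361  0.1847] [0.0394 0.2571] [0.0511 0.2011] head len 0.05722746886844548
13.74070706469159 0.18675778382837965
13.53487882213102 0.04657748539964909
13.809096962149535 0.1401806988354471
11.765810751346843
```

The lean is 13.7° by the handle, with its 187 mm length and 47 mm grip distance checking out. I'll tilt the wrist to level the mallet, then strike again with the punch nearer the grip for a shorter lever.

```bash
cat >> h.py <<'E'
def RT(deg):
    s,c=np.sin(np.radians(deg)),np.cos(np.radians(deg)); Z=np.array([0,0,1.])
    return np.c_[MX*c-Z*s,[.2855,-.9584,0],-Z*c-MX*s]
def mal(xy,z,R,f=None):   # grasp point there
    p=np.r_[xy,z]+arm.grip_depth*R[:,2]
    arm.move_to(p,R) if f is None else arm.move_l(p,R,feed=f)
E
python3 - <<'E'
from h import *
R=RT(13.5); S=PU-.034*MX[:2]
mal(S,.20,R); arm.sleep(.1); f0=arm.current_force()
mal(S,.160,R,.1); mal(S,.140,R,.15)
z=.140
while z>=.128:
    f=arm.current_force(); d=f[2]-f0[2]
    print(round(z,4),d.round(2),arm.current_torque(),arm.current_t())
    if d>19: break
    z-=.002; mal(S,z,R,.06)
cv2.imwrite("pics/scene4.png",arm.snapshot("scene")[:,:,::-1])
mal(S,.215,R,.15); arm.sleep(.2)
for n in("scene","top"): cv2.imwrite(f"pics/{n}5.png",arm.snapshot(n)[:,:,::-1])
print(arm.current_t(),arm.current_width())
a,b=[cv2.imread(f"pics/scene{k}.png")[110:210,280:380] for k in(4,5)]
cv2.imwrite("pics/c5.png",np.hstack([cv2.resize(i,None,fx=4,fy=4,interpolation=2) for i in(a,b)]))
E
```

```text
0.14 10.4 [-0.0667 -0.0512  0.0203] 13.7917
0.138 12.13 [-0.008  -0.018  -0.0304] 14.0417
0.136 13.19 [-0.0097  0.0397  0.0191] 14.2917
0.134 15.51 [-0.0746  0.1266  0.0086] 14.5417
0.132 15.13 [-0.0318  0.0514 -0.0163] 14.7917
0.13 21.43 [-0.0668  0.3698  0.0266] 15.0417
16.1083 0.015900295488364247
```

View pics/c5.png

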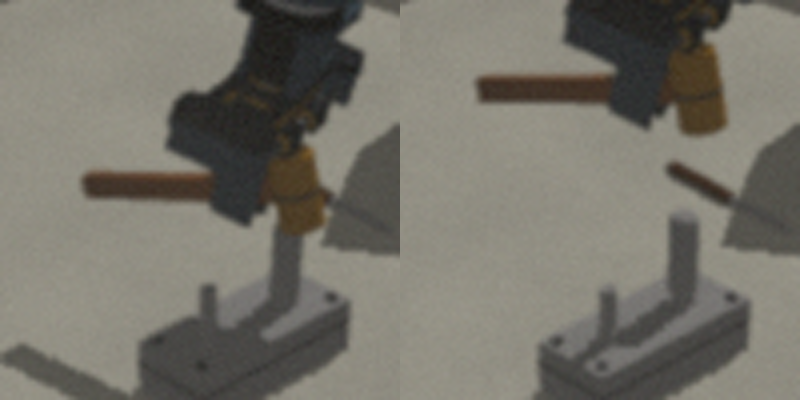

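The second strike reached 21 N, well past the 13 N needed, and the punch has sprung back upright (crop 683,215). Now I'll measure the new lean (handle end ≈ 82,89 in the right tile, head bottom ≈ 302,128) and put the mallet down.

Run:
```python
from h import *
def vp(p,S):
    o,d=ray("scene",p); n=np.array([-MX[1],MX[0],0]); q=o+d*((np.r_[S,0]-o)@n)/(d@n)
    return np.array([(q-np.r_[S,0])@MX,q[2]])
S=PU-.034*MX[:2]
c=lambda x,y:(280+(x+.5)/4-.5,110+(y+.5)/4-.5)
e,t,b=[vp(c(*p),S) for p in((81,89),(293,47),(303,128))]
g=np.array([0,.215])
print(e,t,b,"head len",np.linalg.norm(t-b))
for v in (g-e,(t+b)/2-e): print(np.degrees(np.arctan2(v[1],v[0])),np.linalg.norm(v))
print(np.degrees(np.arctan2(b[0]-t[0],t[1]-b[1])))
for th in(20,24,28):
  R=RT(th); print(th,[arm.solve_ik(np.r_[GR,z]+arm.grip_depth*R[:,2],R) is not None for z in(.03,.1,.2)])
```

```text
[-0.1379  0.1883] [0.0411 0.258 ] [0.0507 0.1961] head len 0.06262594280260526
10.94213665682913 0.14049359669455438
11.899548989862984 0.18786159964883045
8.846214156838636
20 [True, True, True]
24 [True, True, True]
28 [True, True, True]
```

Run:
```python
from h import *
R=RT(24.5)
mal(GR,.18,R); mal(GR,.045,R,.12); arm.sleep(.1); f0=arm.current_force()
z=.036; 
while 1:
    mal(GR,z,R,.03); d=arm.current_force()[2]-f0[2]; print(round(z,4),d.round(2))
    if d>3 or z<.030: break
    z-=.0012
arm.grip(.05); print(arm.current_t(),arm.current_width())
mal(GR,.075,R,.08); mal(GR,.16,R,.2)
arm.move_to(np.r_[PU-[.06,.1],.22],RM)
for n in("scene","top"): cv2.imwrite(f"pics/{n}6.png",arm.snapshot(n)[:,:,::-1])
print(arm.current_t())
a=cv2.imread("pics/scene6.png")[150:290,180:380];b=cv2.imread("pics/top6.png")[180:280,230:450]
A=cv2.resize(a,None,fx=2.8,fy=2.8,interpolation=2)
B=cv2.resize(b,(560,254),interpolation=2)
cv2.imwrite("pics/c6.png",np.vstack([A[:346],B]))
```

```text
0.036 0.23
0.0348 0.27
0.0336 0.34
0.0324 0.29
0.0312 -0.31
0.03 0.01
0.0288 -0.06
21.7333 0.050026622348465485
24.4917
```

View pics/c6.png

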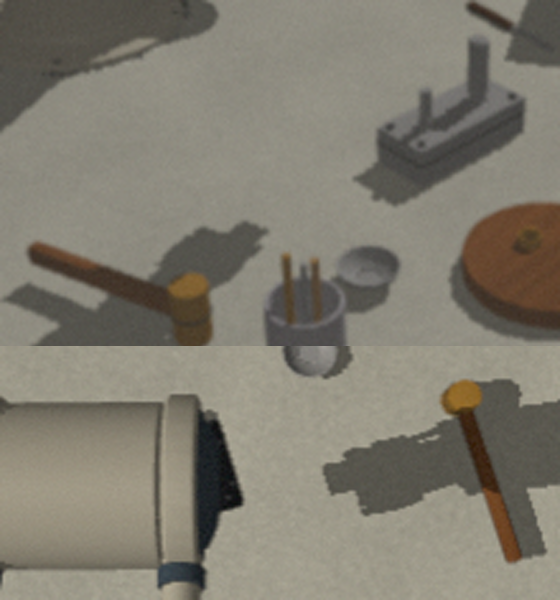

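The mallet stands on the bench (crop 190,310), released and upright. Both punches are in place and the bystanders have not moved. Now the punch.

Run:
```python
from h import *
j=None
for s in(1,-1):
    R=np.c_[[0,s,0],[s,0,0],[0,0,-1.]]; q=arm.solve_ik(np.r_[PU,.17],R); print(s,q)
    if q is not None and (j is None or abs(q-np.array(arm.current_joint_positions())).max()<j[0]): j=(abs(q-np.array(arm.current_joint_positions())).max(),R)
R=j[1]
arm.move_to(np.r_[PU,.19],R); arm.grip(.07); arm.move_l(np.r_[PU,.058],feed=.12); arm.sleep(.1)
f0=arm.current_force(); arm.grip(0.); f=arm.current_force()
print(arm.current_t(),arm.current_width(),arm.current_grasp_force(),f-f0,arm.current_torque())
```

```text
1 [10.0088 27.329  86.6842 -0.     65.9868 10.0088]
-1 [  10.0088   27.329    86.6842   -0.       65.9868 -169.9912]
28.2 0.023240580234388426 29.850554913282394 [ 5.3357  0.2614 -2.173 ] [-0.0122 -1.2446 -0.021 ]
```

Width is 23–24 mm, so the punch is gripped. There's a 5 N side load, which I'll ease off before drawing straight up.

Run:
```python
from h import *
p=np.array(arm.current_ee_pos()); f0=arm.current_force(); print(p,f0)
q=np.r_[PU,.058]
for k in(1,2):
    q[0]+=.0007; arm.move_l(q,feed=.02); f=arm.current_force(); print(q,f)
    if f[0]<1.5: break
for z in(.070,.085,.105):
    q[2]=z; arm.move_l(q,feed=.06); print(z,arm.current_force(),arm.current_torque(),arm.current_width())
q[2]=.24; arm.move_l(q,feed=.15); print(arm.current_t(),arm.current_force(),arm.current_torque(),arm.current_width())
# final pose options: tool z horizontal
for a in(10,-10,-30,30):
  u=np.array([np.cos(np.radians(a)),np.sin(np.radians(a)),0]);v=np.array([-u[1],u[0],0])
  for s in(1,-1):
    R=np.c_[np.cross(s*v,u),s*v,u]
    for r in(.5,.6):
      k=arm.solve_ik(np.r_[u[:2]*r,.42],R); print(a,s,r,k)
```

```text
[0.5591 0.1591 0.0582] [ 5.7357 -0.2155 -2.1148]
[0.5587 0.159  0.058 ] [ 4.5688  0.0017 -0.8534]
[0.5594 0.159  0.058 ] [ 1.9093 -0.5796  1.3407]
0.07 [ 1.5358  0.0018 -2.0283] [ 0.032  -0.4893 -0.032 ] 0.02317129318085533
0.085 [ 0.1786  0.827  -1.7616] [ 0.0116 -0.2812 -0.0095] 0.02350280092609391
0.105 [-0.4493 -0.0323 -2.7105] [ 0.0342 -0.0414 -0.0122] 0.023296394939666596
30.9833 [-0.1059  0.1833 -1.4231] [-0.0185 -0.0881 -0.0343] 0.023422713254223057
10 1 0.5 None
10 1 0.6 [ -3.9435  19.3157 137.5446 164.8902  67.5798  95.8795]
10 -1 0.5 None
10 -1 0.6 [ -3.9435  19.3157 137.5446 164.8902  67.5798 -84.1205]
-10 1 0.5 None
-10 1 0.6 [-23.9435  19.3157 137.5446 164.8902  67.5798  95.8795]
-10 -1 0.5 None
-10 -1 0.6 [-23.9435  19.3157 137.5446 164.8902  67.5798 -84.1205]
-30 1 0.5 None
-30 1 0.6 [-43.9435  19.3157 137.5446 164.8902  67.5798  95.8795]
-30 -1 0.5 None
-30 -1 0.6 [-43.9435  19.3157 137.5446 164.8902  67.5798 -84.1205]
30 1 0.5 None
30 1 0.6 [ 16.0565  19.3157 137.5446 164.8902  67.5798  95.8795]
30 -1 0.5 None
30 -1 0.6 [ 16.0565  19.3157 137.5446 164.8902  67.5798 -84.1205]
```

Run:
```python
from h import *
q0=np.array(arm.current_joint_positions()); print(q0); res=[]
for a in range(0,360,30):
  u=np.array([np.cos(np.radians(a)),np.sin(np.radians(a)),0]);w=np.array([-u[1],u[0],0])
  for t in range(0,360,90):
    y=w*np.cos(np.radians(t))+np.array([0,0,1])*np.sin(np.radians(t)); R=np.c_[np.cross(y,u),y,u]
    for X in(.4,.5,.6):
      for Y in(0,.15,.3):
        for z in(.36,.45):
          k=arm.solve_ik((X,Y,z),R)
          if k is not None: res.append((abs(np.array(k)-q0).max(),a,t,X,Y,z,k))
res.sort(key=lambda r:r[0])
for r in res[:6]: print(r)
cv2.imwrite("pics/scene7.png",arm.snapshot("scene")[:,:,::-1])
s=cv2.imread("pics/scene7.png")[70:220,270:430]; cv2.imwrite("pics/c7.png",cv2.resize(s,None,fx=3.5,fy=3.5,interpolation=2))
```

```text
[ 9.9843 23.4184 81.4383 -0.0003 75.2317  9.9851]
(np.float64(50.246338431033585), 120, 270, 0.4, 0.15, 0.36, array([-20.8218,  40.9644,  91.7137,  50.246 , 124.7429,  34.4162]))
(np.float64(54.1020004868608), 240, 0, 0.4, 0, 0.36, array([ 22.6777,  43.9698,  83.1818, -51.6164, 129.3337,  51.3342]))
(np.float64(54.1020004868608), 240, 270, 0.4, 0, 0.36, array([ 22.6777,  43.9698,  83.1818, -51.6164, 129.3337, -38.6658]))
(np.float64(56.9757070909381), 120, 180, 0.4, 0.15, 0.45, array([-20.8218,  33.6105,  88.3767,  56.9754, 131.1084, -44.6728]))
(np.float64(56.9757070909381), 120, 270, 0.4, 0.15, 0.45, array([-20.8218,  33.6105,  88.3767,  56.9754, 131.1084,  45.3272]))
(np.float64(57.24681161409459), 270, 0, 0.4, 0.15, 0.36, array([ 46.1651,  43.4101,  84.7345, -57.2471, 124.5621,  48.592 ]))
```

View pics/c7.png

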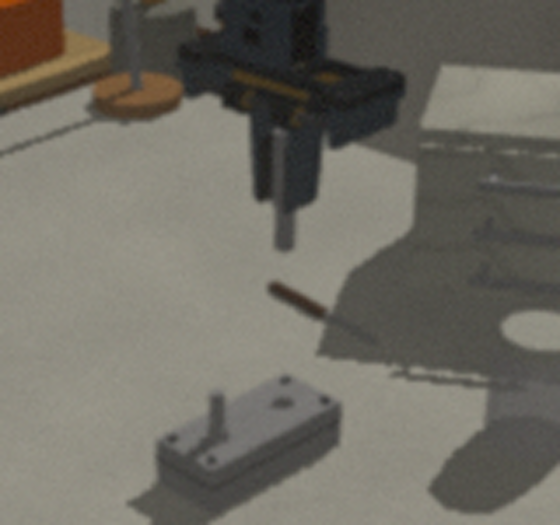

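The punch (crop 283,190) is out and aligned in the fingers, the hole is empty and the slim punch is still in. Now I'll lay it level.

Run:
```python
from h import *
p=np.array(arm.current_ee_pos()); p[2]=.36; arm.move_l(p,feed=.15)
a=np.radians(120); u=np.array([np.cos(a),np.sin(a),0]); y=np.array([0,0,-1.])
R=np.c_[np.cross(y,u),y,u]; arm.move_to(np.array([.4,.15,.45]),R); arm.sleep(.6)
print(arm.current_t(),arm.current_ee_pos(),arm.current_tool_rot(),arm.current_width(),arm.current_grasp_force(),np.abs(arm.current_dq()).max())
for n in("scene","top"): cv2.imwrite(f"pics/{n}8.png",arm.snapshot(n)[:,:,::-1])
c=arm.get_calibration("scene");T=np.linalg.inv(c["cam_to_world"]);q=T[:3,:3]@[.4,.15,.45]+T[:3,3];K=np.array(c["intrinsics"]);q=K@q/q[2];x,yy=int(q[0]),int(q[1]);print(x,yy)
y0=max(0,yy-60);x0=max(0,x-70)
s=cv2.imread("pics/scene8.png")
cv2.imwrite("pics/c8.png",np.vstack([cv2.resize(s[y0:y0+90,x0:x0+160],(480,270),interpolation=2),cv2.resize(cv2.imread("pics/top8.png"),(480,300))]))
```

```text
33.5583 [0.4    0.1501 0.45  ] [[ 0.866   0.0002 -0.5001]
 [ 0.5001 -0.0001  0.866 ]
 [ 0.0001 -1.     -0.0002]] 0.02361970456792705 29.864563643932343 0.24298887496218932
308 43
```

View pics/c8.png

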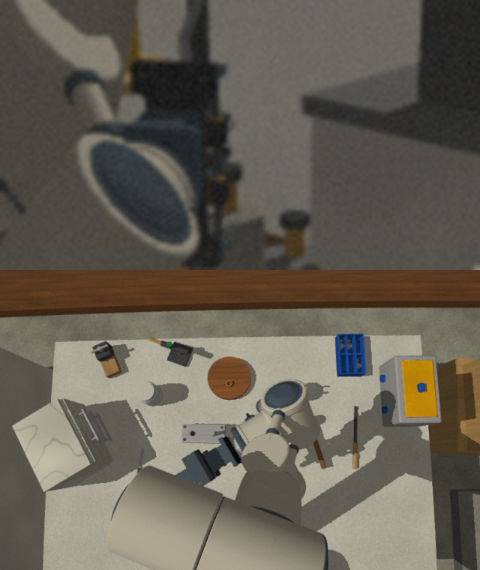

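The wrist hides the punch from the scene camera. The fingers still read 23.6 mm and 30 N with the tool level to 0.02°, and any slip about the vertical closing line would leave the punch level. The top view shows everything else in place.

Run:
```python
from rig import arm
arm.sleep(.5); print(arm.current_width(),arm.current_ee_pos()); print(arm.sign_off())
```

```text
0.02335284246581576 [0.40001543 0.14998495 0.45000286]
the job is handed in; nothing more can be done
None
```

The job is handed in at about 34 s of the 61 s allowed: the stout punch was knocked fully down (21 N on a second strike, after the handle slipped in the grip on the first), the mallet is back on the bench, and the punch is held level at 0.45 m, its final pose confirmed only by gripper readings and tool pose because the wrist hid it from the camera.

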